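Unstack the paint pots onto their colour tiles

TASK

The paints have been piled up in two stacks; take the stacks apart and set each tub and each pot upright in the middle of the tile painted in its own colour, ready for painting. Set them down gently without dropping or tipping any, and leave the two ink bottles standing where they are.

Things in the scene. Friction and masses are not known exactly. Their poses are not given: they have to be found in the camera images.
- teal_tub: Loose round screw-top paint tub, wholly teal (blue-green) with a flat teal lid and a low white paper band: 62 mm diameter, 70 mm tall, about 0.18 to 0.37 kg. At the start it stands on the table with a small pot on its lid (centred within 6 mm), so from above it shows as a ring round that pot. Origin: centre of its underside, z axis up through the lid; round, so its yaw means nothing.
- red_tub: Loose round screw-top paint tub, wholly red with a flat red lid and a low white paper band: 62 mm diameter, 70 mm tall, about 0.18 to 0.37 kg. At the start it stands on the table with a small pot on its lid (centred within 6 mm), so from above it shows as a ring round that pot. Origin: centre of its underside, z axis up through the lid; round, so its yaw means nothing.
- yellow_pot: Loose small round screw-top paint pot, wholly yellow with a flat yellow lid and a low white paper band: 44 mm diameter, 54 mm tall, about 0.07 to 0.14 kg. At the start it stands on the lid of one of the two big tubs (either one). Origin: centre of its underside, z axis up through the lid; round, so its yaw means nothing.
- violet_pot: Loose small round screw-top paint pot, wholly violet with a flat violet lid and a low white paper band: 44 mm diameter, 54 mm tall, about 0.07 to 0.14 kg. At the start it stands on the lid of one of the two big tubs (either one). Origin: centre of its underside, z axis up through the lid; round, so its yaw means nothing.
- teal_tile: White glazed round tile lying flat on the table, fixed there: 86 mm diameter, 6 mm thick, its upper face painted with a teal (blue-green) disc of 72 mm. Origin: centre of its underside, z axis up; its yaw means nothing.
- red_tile: White glazed round tile lying flat on the table, fixed there: 86 mm diameter, 6 mm thick, its upper face painted with a red disc of 72 mm. Origin: centre of its underside, z axis up; its yaw means nothing.
- yellow_tile: White glazed round tile lying flat on the table, fixed there: 86 mm diameter, 6 mm thick, its upper face painted with a yellow disc of 72 mm. Origin: centre of its underside, z axis up; its yaw means nothing.
- violet_tile: White glazed round tile lying flat on the table, fixed there: 86 mm diameter, 6 mm thick, its upper face painted with a violet disc of 72 mm. Origin: centre of its underside, z axis up; its yaw means nothing.
- ink_left: Loose small brown ink bottle with white collar and black dropper top, standing upright among the tiles on the robot's left (+y): 32 mm diameter, 73 mm tall, 0.06 kg, easily knocked over. Origin: centre of its underside, z up. It is to stay where it is.
- ink_right: Loose small brown ink bottle with white collar and black dropper top, standing upright among the tiles on the robot's right (-y): 32 mm diameter, 73 mm tall, 0.06 kg, easily knocked over. Origin: centre of its underside, z up. It is to stay where it is.

How it is judged:
At the end, for the whole second after the job is handed in: Each tub and pot stands on the tile of its own colour, upright (within 0.1 rad), its centre within 12 mm of the tile's centre, its underside on the tile's face (3 to 10 mm above the tile's underside), released and at rest (under 20 mm/s) (horizontal distance between teal_tub and teal_tile below 0.012 m and z of teal_tub in the frame of teal_tile between 0.003 and 0.01 m and angle between each of teal_tub, red_tub, yellow_pot, violet_pot's own z axis and vertical below 0.1 rad and linear speed of each of teal_tub, red_tub, yellow_pot, violet_pot below 0.02 m/s and horizontal distance between red_tub and red_tile below 0.012 m and z of red_tub in the frame of red_tile between 0.003 and 0.01 m and horizontal distance between yellow_pot and yellow_tile below 0.012 m and z of yellow_pot in the frame of yellow_tile between 0.003 and 0.01 m and horizontal distance between violet_pot and violet_tile below 0.012 m and z of violet_pot in the frame of violet_tile between 0.003 and 0.01 m); the robot touches nothing.
It fails at once if an ink bottle is knocked over or pushed more than 25 mm from its place (angle between any of ink_left, ink_right's own z axis and vertical above 0.5 rad or distance of any of ink_left, ink_right from where it was at the start of the episode above 0.025 m).
It fails at once if a tub or pot is tipped over (more than 45 degrees) (angle between any of teal_tub, red_tub, yellow_pot, violet_pot's own z axis and vertical above 0.79 rad).
It fails at once if a tub or pot is dropped or flung: faster than 0.65 m/s (a fall of about 20 mm) while no finger touches it ((linear speed of teal_tub above 0.65 m/s and contact force between the fingers and teal_tub below 0.05 N) or (linear speed of red_tub above 0.65 m/s and contact force between the fingers and red_tub below 0.05 N) or (linear speed of yellow_pot above 0.65 m/s and contact force between the fingers and yellow_pot below 0.05 N) or (linear speed of violet_pot above 0.65 m/s and contact force between the fingers and violet_pot below 0.05 N)).
It also fails if it takes over 120 s, if anything falls off the work surface, if the arm or the gripper's body presses on something with over 40 N, if the wrist force passes 120 N, or if a joint passes its speed limit or range.

ROBOT

A 7-joint arm with a two-finger parallel gripper is mounted at the origin on the work surface. World frame = base frame: x ahead of the robot, y to its left, z up, the work surface at z = 0. Lengths are in m, angles in rad, forces in N, time in s.
With the tool pointing down it reaches from about 0.425 to 0.875 m from the base axis. Payload 4.7 kg.
Tool frame: the origin (TCP) lies midway between the tips of the shut fingers; the grasp point (between the pads) lies 19 mm behind it; z points along the fingers, y is the line along which they close (so a half turn about z gives the same grasp; the last joint's range is limited). The gripper opens to 87 mm and grips with 3 to 60 N. Pads are 19 mm wide; open, the fingers measure 117 mm over their backs; the gripper's body (75 mm by 190 mm) begins 51 mm behind the grasp point.
Start: joints at [-1.241, 0.321, -0.07, 1.45, 0.023, 1.371, -0.057], TCP at [0.202, 0.618, 0.186] pointing down, gripper open.
Joint ranges: [-2.86, 2.86], [-0.3, 2.09], [-1.38, 1.24], [0.06, 2.45], [-1.56, 4.7], [0.09, 2.05], [-2.69, 2.69]. Speed limits (rad/s): [2.57, 2.57, 3.14, 3.14, 3.14, 3.14, 3.14].

INTERFACE

Orientations are given as a rotation vector (axis times angle).
In Python, from bench import ctrl gives the robot as it stands. The module is installed in compiled form; this text tells all that it offers.
- The arm moves only by the shell command python3 -m handwheel 'ROWS' [FORCE]. ROWS is JSON, a list of rows, each a list of 7 numbers: the finger opening in m, from 0 to 0.087, then the shift along the tool's x, y, z in m, then the turn, a rotation vector about the tool's x, y, z in degrees. A call has 1 to 12 rows; each row shifts and turns the commanded pose from where the row before left it, along the tool's axes as they then stand; what a row does not reach is not made up. A row lasts 1/8 s, in which the tool goes at most 62.5 mm and 10.7 degrees, less where a joint would pass 70% of its speed; a pose out of reach is approached as far as the arm can. A call is refused whole if a number of a shift passes 0.0625 or a number of a turn 10.7, either way. A call with a gripper value outside its range is refused whole. The fingers move at their own pace and stop on an object; FORCE is the grip in N (left out, the last holds). Time passes only in rows, so rows that do not move let the fingers close. It gives the time, the measured TCP pose, the force, the opening and the grip force at its end, in the units of the state.
- ctrl.get_state(): the state, without advancing time (a new reading comes with each control period).
- ctrl.get_image(name): name is "scene" or "top"; returns (picture, depth): 384x512x3 uint8, blue, green, red; 384x512 float32, m along the optical axis (not along the pixel's ray), 0 where there is no reading.
- ctrl.camera_info(name): a dict with "intrinsics" (3x3 intrinsics, pixels), "R" (3x3) and "t" (3): a world point X has camera coordinates R X + t. Camera axes: x right, y down, z forward; pixel columns grow to the right and rows downward; lengths in m; the calibration is good to about 2 mm. A picture is of the moment at which its call begins. camera_info takes no time and is no camera call.
- ctrl.close_job(): hands the job in; it is judged then, once.
The state is a dict: "time": time; "joint_positions": joint angles; "qd": joint speeds; "joint_torque": joint torques, N m; "position": TCP position; "tool_rot": TCP orientation; "ft_force": force on the tool from outside, world axes, zero at the start; "torque": the same for the moment, N m; "grip_width": opening from 0.0 (shut) to 1.0 (fully open); "grip_force": force on a finger pad.
Only numpy, scipy, OpenCV 4.12 (cv2) and the standard library are available. Lean on these libraries where they do the work, as an engineer would, in place of code of your own. Each camera call takes 0.05 s, during which the arm holds its last target. There are 200 camera calls.

## Working session

There is one attempt and no reset: what is moved stays moved. The work goes in short steps, Python scripts to look and compute and a shell command to move; the robot and the scene stay as the last step left them, time stands still between calls to the robot, and variables do not carry over. Pictures are saved under pics/ and viewed, at most 14 in all, crops included, and the job is handed in when it is done.

```bash
mkdir -p pics; python3 - <<'E'
from bench import ctrl
import cv2,numpy as np
s=ctrl.get_state();print({k:np.round(s[k],3).tolist() for k in("time","position","tool_rot","grip_width")})
for n in("top","scene"):
    im,d=ctrl.get_image(n);cv2.imwrite(f"pics/{n}0.png",im);np.save(f"{n}_d.npy",d)
    c=ctrl.camera_info(n);print(n,np.round(c["intrinsics"],1).tolist(),np.round(c["R"],3).tolist(),np.round(c["t"],3).tolist())
E
```

```text
{'time': 0.0, 'position': [0.202, 0.617, 0.185], 'tool_rot': [-0.494, -3.102, 0.003], 'grip_width': 0.995}
top [[368.4, 0.0, 258.4], [0.0, 368.4, 194.8], [0.0, 0.0, 1.0]] [[0.162, -0.987, 0.001], [-0.966, -0.159, -0.206], [0.204, 0.032, -0.979]] [-0.075, 0.554, 0.81]
scene [[416.2, 0.0, 253.3], [0.0, 416.2, 192.8], [0.0, 0.0, 1.0]] [[0.357, 0.934, 0.019], [0.56, -0.197, -0.805], [-0.748, 0.298, -0.593]] [-0.214, -0.252, 1.336]
```

View pics/top0.png

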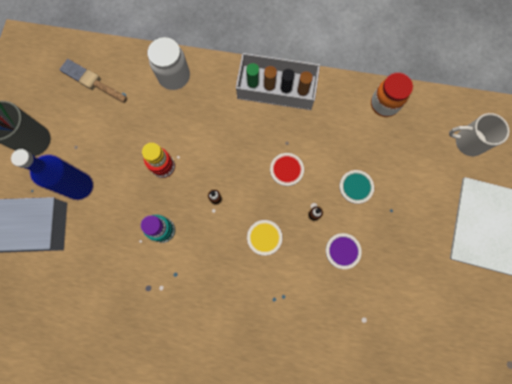

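View pics/scene0.png

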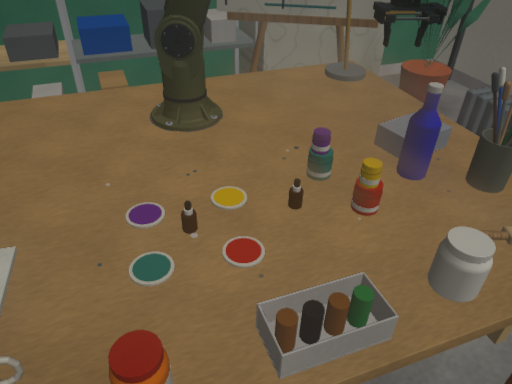

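The top view shows the yellow pot on the red tub (153,153) and the violet pot on the teal tub (152,226). The tiles are red (287,169), teal (357,187), yellow (265,238) and violet (344,251), and the inks are at (215,197) and (316,213). The scene view shows the same layout from the far side. Next I'll measure positions from colour masks and depth.

```bash
cat > h.py <<'E'
from bench import ctrl
import cv2,numpy as np
from scipy.spatial.transform import Rotation as Ro
# hue ranges in OpenCV HSV
HUE={"red":[(0,7),(172,180)],"yellow":[(20,32)],"teal":[(78,97)],"violet":[(125,150)]}
def mask(im,c):
    h=cv2.cvtColor(im,cv2.COLOR_BGR2HSV)
    return sum(cv2.inRange(h,(a,130 if c!="yellow" else 170,45),(b,255,255)) for a,b in HUE[c])
def cloud(n,d):
    c=ctrl.camera_info(n);v,u=np.mgrid[:384,:512]
    p=np.stack([u,v,np.ones_like(u)],-1)@np.linalg.inv(c["intrinsics"]).T*d[...,None]
    return (p-c["t"])@np.array(c["R"])
def ray(n,uv,z):
    c=ctrl.camera_info(n);R=np.array(c["R"]);o=-R.T@c["t"]
    r=R.T@np.linalg.inv(c["intrinsics"])@np.array([*uv,1.]);return o+r*(z-o[2])/r[2]
def planar(n,m,z):
    "circle on plane z from mask contour"
    k,_=cv2.findContours(m,cv2.RETR_EXTERNAL,cv2.CHAIN_APPROX_NONE)
    out=[]
    for q in k:
        if cv2.contourArea(q)<60: continue
        p=np.array([ray(n,x,z)[:2] for x in q[:,0]]).astype(np.float32)
        e=cv2.fitEllipse(p*1000);out.append((np.round(e[0],1).tolist(),np.round(e[1],1).tolist(),np.round(q[:,0].mean(0)).tolist()))
    return out
def plan(x,y,z=None):
    "shift in tool axes from the current TCP to a world point"
    s=ctrl.get_state();R=Ro.from_rotvec(s["tool_rot"]).as_matrix();p=np.array(s["position"])
    t=np.array([x,y,p[2] if z is None else z]);return np.round(R.T@(t-p)*1000,1)
E
python3 - <<'E'
from h import *
for n in("top","scene"):
    im=cv2.imread(f"pics/{n}0.png");d=np.load(f"{n}_d.npy");P=cloud(n,d)
    for c in HUE:
        m=mask(im,c)
        lo=((P[...,2]<.02)&(m>0)).astype(np.uint8)*255
        print(n,c,"tile",planar(n,lo,.006))
        for nm,z in(("tub",.07),("pot",.124)):
            q=(m>0)&(abs(P[...,2]-z)<.008)
            if q.sum()<15: continue
            print("   ",nm,q.sum(),"z",np.round(np.median(P[q][:,2]),4),planar(n,q.astype(np.uint8)*255,z))
    h=(P[...,2]>.055)&(P[...,2]<.085)&(im.max(2)<70)
    k,_,st,ce=cv2.connectedComponentsWithStats(h.astype(np.uint8))
    for s,q in zip(st[1:],ce[1:]):
        if s[4]>8: print("  dark",s[4],np.round(q),np.round(ray(n,q,.07),3))
E
```

```text
top red tile [([648.0, -42.0], [65.2, 65.4], [287.0, 169.0])]
    tub 153 z 0.0696 [([605.7, 270.0], [54.6, 60.0], [159.0, 162.0])]
top yellow tile [([467.7, -13.3], [63.2, 63.5], [264.0, 237.0])]
    pot 262 z 0.1237 [([603.4, 264.8], [38.4, 41.4], [151.0, 152.0])]
top teal tile [([631.3, -221.9], [61.8, 63.1], [357.0, 186.0])]
    tub 102 z 0.0695 [([443.6, 232.8], [50.7, 52.8], [161.0, 230.0])]
top violet tile [([466.3, -207.6], [62.9, 63.3], [343.0, 251.0])]
    pot 285 z 0.1235 [([443.0, 230.2], [38.1, 39.7], [151.0, 225.0])]
  dark 157 [288.  76.] [ 0.867 -0.007  0.07 ]
  dark 29 [252.  77.] [0.85  0.079 0.07 ]
  dark 21 [270.  80.] [0.85  0.035 0.07 ]
  dark 20 [304.  84.] [ 0.85  -0.051  0.07 ]
  dark 63 [ 13. 114.] [0.657 0.638 0.07 ]
  dark 280 [ 29. 137.] [0.608 0.581 0.07 ]
  dark 24 [  1. 133.] [0.605 0.651 0.07 ]
  dark 93 [ 80. 179.] [0.526 0.434 0.07 ]
  dark 19 [212. 193.] [0.544 0.122 0.07 ]
  dark 29 [ 54. 219.] [0.425 0.469 0.07 ]
  dark 19 [318. 210.] [ 0.543 -0.126  0.07 ]
  dark 11 [168. 231.] [0.439 0.204 0.07 ]
  dark 13 [ 52. 236.] [0.385 0.461 0.07 ]
scene 
[... 197 characters left out ...]
  tub 31 z 0.0746 []
    pot 203 z 0.1239 [([611.7, 263.4], [39.7, 49.6], [372.0, 164.0])]
scene teal tile []
scene violet tile [([468.7, -207.1], [62.4, 66.3], [144.0, 214.0])]
  dark 19 [458.   1.] [-0.838  1.846  0.07 ]
  dark 420 [185. 101.] [ 0.051 -0.013  0.07 ]
  dark 68 [404. 151.] [0.516 0.433 0.07 ]
  dark 21 [314. 151.] [0.446 0.218 0.07 ]
  dark 59 [314. 157.] [0.47  0.206 0.07 ]
  dark 449 [491. 165.] [0.641 0.588 0.07 ]
  dark 40 [296. 182.] [0.552 0.119 0.07 ]
  dark 47 [187. 205.] [ 0.552 -0.126  0.07 ]
  dark 105 [357. 301.] [0.88  0.067 0.07 ]
  dark 435 [313. 312.] [ 0.875 -0.009  0.07 ]
  dark 59 [331. 308.] [0.878 0.021 0.07 ]
  dark 40 [278. 326.] [ 0.879 -0.068  0.07 ]
```

```bash
python3 -c "
from h import *
print(plan(.4437,.2305,.185))"
```

```text
[-350.1 -292.6    0.6]
```

```bash
python3 -m handwheel '[[0.087,-0.02,-0.016,0,0,0,0],[0.087,-0.03,-0.026,0,0,0,0],[0.087,-0.035,-0.03,0,0,0,0],[0.087,-0.035,-0.03,0,0,0,0],[0.087,-0.035,-0.03,0,0,0,0],[0.087,-0.035,-0.03,0,0,0,0],[0.087,-0.035,-0.03,0,0,0,0],[0.087,-0.035,-0.03,0,0,0,0],[0.087,-0.035,-0.03,0,0,0,0],[0.087,-0.035,-0.026,0,0,0,0],[0.087,-0.02,-0.019,0,0,0,0],[0.087,0,0,0,0,0,0]]' 20; python3 -c "
from h import *
print(plan(.4437,.2305,.083),ctrl.get_state()['joint_positions'])"
```

```text
time: 1.6
position: [0.4432, 0.2244, 0.1858]
tool_rot: [-0.501, -3.101, 0.001]
ft_force: [-1.2, 0.4, 0.4]
grip_width: 0.996
grip_force: 0.0
[  1.5   6.  102.8] [-0.78477047 -0.01124958  0.26133753  1.83023446  0.00341602  1.32271026
  0.72588591]
```

```bash
python3 -m handwheel '[[0.087,0.0015,0.006,0.015,0,0,0],[0.087,0,0,0.02,0,0,0],[0.087,0,0,0.02,0,0,0],[0.087,0,0,0.02,0,0,0],[0.087,0,0,0.018,0,0,0],[0.087,0,0,0.009,0,0,0],[0.087,0,0,0,0,0,0]]' 20; python3 - <<'E'
from h import *
print(plan(.4437,.2305,.083))
im,d=ctrl.get_image("scene");im2,_=ctrl.get_image("top")
cv2.imwrite("pics/a.png",np.hstack([cv2.resize(im[110:230,240:400],(480,360)),cv2.resize(im2[180:280,90:210],(320,267))[:, :] if 0 else cv2.resize(im2[180:280,90:196],(320,360))]))
E
```

```text
time: 2.48
position: [0.4422, 0.2332, 0.0833]
tool_rot: [-0.493, -3.102, 0.001]
ft_force: [-0.6, 0.4, 0.7]
grip_width: 1.003
grip_force: 0.0
[-2.3 -2.1  0.3]
```

View pics/a.png

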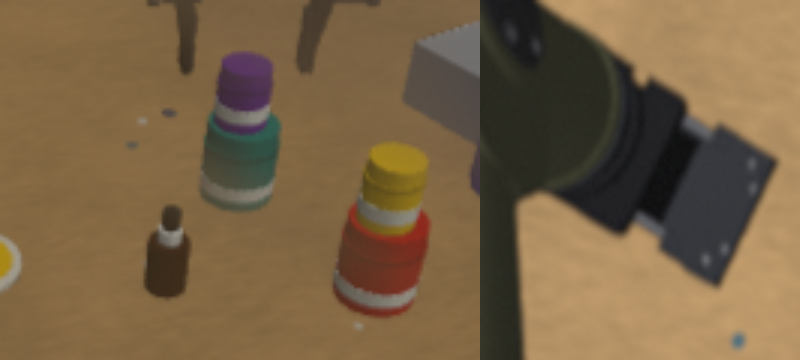

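The fingers show at crop (187,60) and (308,60), above and behind the violet pot instead of beside it. I'll check where the measured TCP should project before doing anything else.

```bash
python3 - <<'E'
from h import *
s=ctrl.get_state();R=Ro.from_rotvec(s["tool_rot"]).as_matrix();p=np.array(s["position"]);print(p,s["time"])
out=[]
for n in("scene","top"):
    im,d=ctrl.get_image(n);c=ctrl.camera_info(n)
    for q,col in((p,(255,255,255)),(p+R[:,1]*.0435,(0,255,0)),(p-R[:,1]*.0435,(255,255,0))):
        x=np.array(c["intrinsics"])@(np.array(c["R"])@q+c["t"]);x=x[:2]/x[2];print(n,x)
        cv2.circle(im,tuple(int(v) for v in x),1,col,-1)
    out.append(im[:300,200:500] if n=="scene" else im[80:380,0:300])
cv2.imwrite("pics/b.png",cv2.resize(np.hstack(out),(800,400)))
E
```

```text
[0.44318858 0.23342384 0.08457276] 2.575
scene [319.80605325 144.71765149]
scene [337.28436269 144.57122388]
scene [302.25270694 144.86470774]
top [154.2350073 226.7221893]
top [137.57938643 217.84874557]
top [171.05523479 235.6833288 ]
```

View pics/b.png

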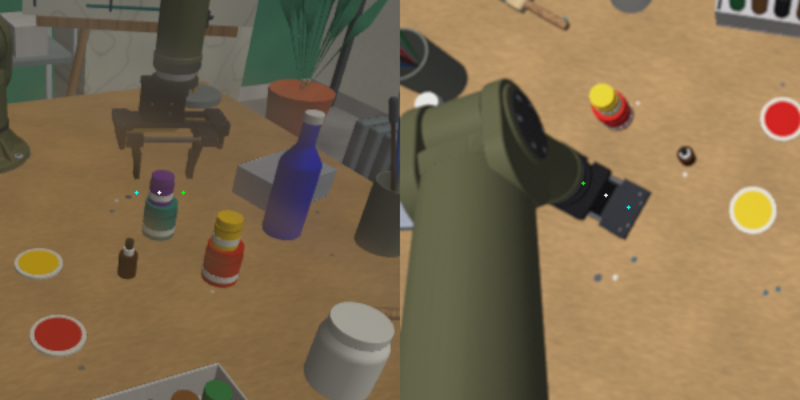

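The white/green/cyan dots are the predicted TCP and fingertips at scene (320,145), (337,145) and (302,145). The real tips sit about 10 px above them, at (302,134) and (342,134). Depth should tell me whether they are too high or too far back.

```bash
python3 - <<'E'
from h import *
im,d=ctrl.get_image("scene");P=cloud("scene",d)
for u0,u1 in((292,310),(335,352)):
  for v in range(112,142,3):
    r=P[v,u0:u1];m=(r[:,2]>.04)&(np.linalg.norm(r[:,:2]-[.443,.233],axis=1)<.1)
    if m.any(): print(v,m.sum(),np.round(r[m].mean(0),3),np.round(r[m].min(0),3),np.round(r[m].max(0),3))
E
```

```text
112 7 [0.435 0.18  0.176] [0.425 0.174 0.17 ] [0.44  0.193 0.179]
115 8 [0.435 0.181 0.169] [0.417 0.175 0.16 ] [0.441 0.188 0.171]
118 6 [0.436 0.182 0.162] [0.43  0.177 0.159] [0.439 0.187 0.163]
121 6 [0.436 0.183 0.153] [0.421 0.178 0.146] [0.44  0.187 0.155]
124 6 [0.434 0.184 0.145] [0.42  0.181 0.138] [0.44  0.189 0.148]
127 4 [0.434 0.184 0.137] [0.423 0.18  0.131] [0.439 0.187 0.139]
130 5 [0.438 0.183 0.131] [0.428 0.179 0.126] [0.441 0.187 0.133]
133 4 [0.44  0.184 0.124] [0.438 0.181 0.122] [0.441 0.189 0.124]
112 9 [0.465 0.278 0.175] [0.454 0.275 0.17 ] [0.474 0.283 0.178]
115 9 [0.465 0.277 0.168] [0.448 0.272 0.16 ] [0.472 0.283 0.171]
118 8 [0.465 0.277 0.16 ] [0.451 0.272 0.153] [0.471 0.283 0.162]
121 8 [0.464 0.276 0.152] [0.449 0.273 0.145] [0.472 0.281 0.155]
124 6 [0.465 0.275 0.145] [0.452 0.272 0.138] [0.471 0.277 0.148]
127 7 [0.464 0.275 0.136] [0.45  0.272 0.129] [0.47  0.279 0.139]
130 6 [0.464 0.275 0.128] [0.453 0.272 0.123] [0.47  0.278 0.131]
133 4 [0.468 0.277 0.122] [0.467 0.273 0.122] [0.469 0.28  0.122]
```

```bash
python3 -m handwheel '[[0.087,0,0,-0.03,0,0,0],[0.087,0,0,-0.03,0,0,0],[0,0,0,0,0,0,0],[0,0,0,0,0,0,0],[0,0,0,0,0,0,0],[0,0,0,0,0,0,0],[0,0,0,0,0,0,0],[0,0,0,0,0,0,0]]' 20; cat >> h.py <<'E'
def tips(lo=.045):
    "lowest seen gripper points near the TCP, scene view"
    s=ctrl.get_state();im,d=ctrl.get_image("scene");P=cloud("scene",d);p=np.array(s["position"])
    m=(np.linalg.norm(P[...,:2]-p[:2],axis=-1)<.09)&(P[...,2]>lo)&(cv2.cvtColor(im,cv2.COLOR_BGR2HSV)[...,1]<110)&(d>0)
    q=P[m];z0=np.percentile(q[:,2],2);q=q[q[:,2]<z0+.012]
    print("state",np.round(p,4),"w",s["grip_width"],"n",len(q),"zmin",z0,"mid",(q.min(0)+q.max(0))/2,"mean",q.mean(0));return im
E
python3 - <<'E'
from h import *
im=tips(.13);cv2.imwrite("pics/c.png",im[:240,200:440])
E
```

```text
time: 3.72
position: [0.4427, 0.233, 0.1439]
tool_rot: [-0.494, -3.102, 0.0]
ft_force: [-1.0, -0.4, -0.3]
grip_width: 0.402
grip_force: 0.0
state [0.4427 0.233  0.1439] w 0.4017919247195014 n 146 zmin 0.2090081318623328 mid [0.44494019 0.22966756 0.2009494 ] mean [0.45074149 0.23380518 0.20414752]
```

View pics/c.png

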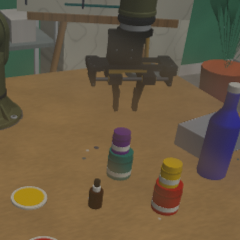

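The fingers are still closing at crop (115,105) and (137,105), and the tips do not extend downward as they shut. I'll finish closing, then measure the tip height against the reported TCP.

```bash
python3 -m handwheel '[[0,0,0,0,0,0,0],[0,0,0,0,0,0,0],[0,0,0,0,0,0,0],[0,0,0,0,0,0,0],[0,0,0,0,0,0,0]]' 20; python3 - <<'E'
from h import *
im,d=ctrl.get_image("scene");P=cloud("scene",d);s=ctrl.get_state();p=np.array(s["position"]);print(p,s["grip_width"])
c=ctrl.camera_info("scene");x=np.array(c["intrinsics"])@(np.array(c["R"])@p+c["t"]);x=x[:2]/x[2];print("pred",x)
for v in range(80,132,3):
    r=P[v,310:335];m=(r[:,2]>.135)&(np.linalg.norm(r[:,:2]-p[:2],axis=1)<.08)
    if m.any(): print(v,m.sum(),310+np.nonzero(m)[0].mean(),np.round(r[m].mean(0),3),im[v,310:335][m].mean(0).round())
im=im.copy();cv2.circle(im,tuple(int(round(v)) for v in x),0,(255,255,255),-1)
cv2.imwrite("pics/d.png",cv2.resize(im[60:180,260:400],None,fx=4,fy=4,interpolation=cv2.INTER_NEAREST))
E
```

```text
time: 4.4
position: [0.4428, 0.233, 0.1441]
tool_rot: [0.494, 3.102, 0.0]
ft_force: [-0.2, -0.6, 0.1]
grip_width: 0.006
grip_force: 0.0
[0.44280027 0.23303825 0.14408387] 0.0020534156568787175
pred [322.44375462 122.78553372]
80 24 322.375 [0.47  0.202 0.263] [45. 56. 65.]
83 19 325.0 [0.469 0.21  0.255] [42. 54. 63.]
86 13 326.9230769230769 [0.451 0.227 0.239] [40. 54. 66.]
89 14 327.35714285714283 [0.451 0.23  0.232] [41. 56. 68.]
92 14 326.5 [0.452 0.227 0.226] [43. 59. 72.]
95 12 326.5 [0.452 0.229 0.218] [44. 60. 74.]
98 11 326.0 [0.452 0.228 0.211] [44. 62. 76.]
101 10 325.5 [0.451 0.229 0.203] [45. 62. 77.]
104 10 324.5 [0.449 0.228 0.195] [45. 63. 78.]
107 10 324.5 [0.451 0.228 0.189] [46. 64. 80.]
110 8 325.5 [0.453 0.23  0.182] [47. 66. 82.]
```

View pics/d.png

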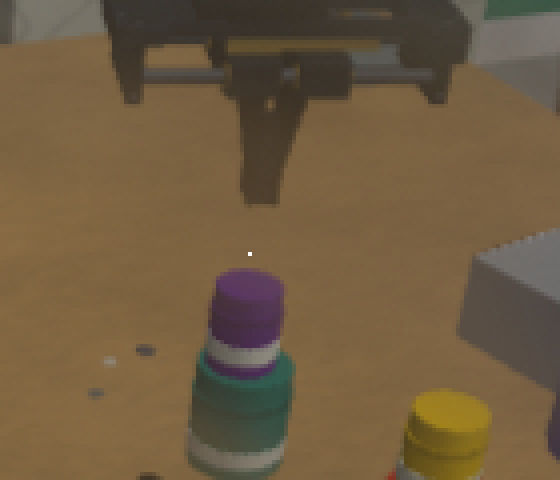

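The shut tip is at scene (325,111), z≈0.180, against a reported 0.144. So the real tips sit about 36 mm above the reported TCP, while xy agrees. I'll work with tip z = reported z + 0.036 and check it as I descend.

```bash
python3 -m handwheel '[[0.087,-0.002,-0.0015,0,0,0,0],[0.087,0,0,0,0,0,0],[0.087,0,0,0,0,0,0],[0.087,0,0,0,0,0,0],[0.087,0,0,0,0,0,0],[0.087,0,0,0,0,0,0],[0.087,0,0,0.02,0,0,0],[0.087,0,0,0.02,0,0,0],[0.087,0,0,0.02,0,0,0],[0.087,0,0,0.015,0,0,0],[0.087,0,0,0.01,0,0,0],[0.087,0,0,0,0,0,0]]' 20; python3 - <<'E'
from h import *
im,d=ctrl.get_image("scene");P=cloud("scene",d);s=ctrl.get_state();p=np.array(s["position"]);print(p,s["grip_width"])
for u0,u1 in((292,312),(330,352)):
  for v in range(130,160,3):
    r=P[v,u0:u1];m=(r[:,2]>.075)&(np.linalg.norm(r[:,:2]-p[:2],axis=1)<.08)
    if m.any(): print(v,m.sum(),np.round(r[m].mean(0),3),im[v,u0:u1][m].mean(0).round())
cv2.imwrite("pics/e.png",cv2.resize(im[80:200,260:400],None,fx=4,fy=4,interpolation=cv2.INTER_NEAREST))
E
```

```text
time: 5.95
position: [0.4439, 0.2308, 0.0586]
tool_rot: [-0.494, -3.102, 0.001]
ft_force: [1.0, 0.3, -0.3]
grip_width: 1.003
grip_force: 0.0
[0.4443962  0.23103053 0.05918393] 0.9965831808078907
130 6 [0.436 0.18  0.13 ] [38. 51. 63.]
133 5 [0.44  0.18  0.124] [37. 52. 64.]
136 6 [0.435 0.182 0.114] [37. 50. 62.]
139 5 [0.436 0.181 0.106] [34. 46. 57.]
142 4 [0.439 0.181 0.1  ] [35. 47. 58.]
130 9 [0.464 0.272 0.129] [50. 65. 81.]
133 7 [0.465 0.269 0.122] [52. 61. 78.]
136 7 [0.464 0.268 0.114] [49. 60. 75.]
139 7 [0.465 0.269 0.105] [47. 59. 74.]
142 4 [0.468 0.272 0.098] [42. 56. 67.]
```

View pics/e.png

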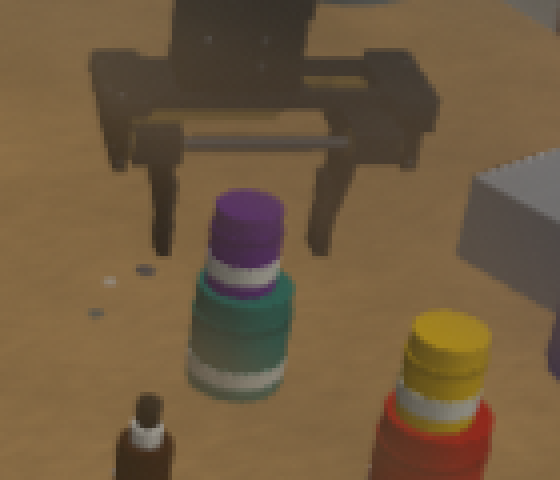

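The tips now straddle the violet pot at z≈0.096, in the crop at (162,250) and (320,250), which confirms the 36–37 mm offset. I'll go 12 mm lower and grip.

```bash
python3 -m handwheel '[[0.087,0,0,0.007,0,0,0],[0.087,0,0,0.005,0,0,0],[0.03,0,0,0,0,0,0],[0.03,0,0,0,0,0,0],[0.03,0,0,0,0,0,0],[0.03,0,0,0,0,0,0],[0.03,0,0,0,0,0,0],[0.03,0,0,0,0,0,0],[0.03,0,0,0,0,0,0]]' 20; python3 -c "
from h import *
print(plan(.4675,-.2073),ctrl.get_state()['grip_force'])"
```

```text
time: 7.12
position: [0.4444, 0.2312, 0.0473]
tool_rot: [0.494, 3.102, 0.001]
ft_force: [0.5, 0.5, 1.6]
grip_width: 0.501
grip_force: 20.0
[-1.581e+02 -4.097e+02 -2.000e-01] 19.992667485494167
```

```bash
python3 -m handwheel '[[0.03,0,0,-0.005,0,0,0],[0.03,0,0,-0.015,0,0,0],[0.03,0,0,-0.025,0,0,0],[0.03,0,0,-0.025,0,0,0],[0.03,0,0,-0.01,0,0,0]]' 20; python3 -m handwheel '[[0.03,-0.007,-0.018,0,0,0,0],[0.03,-0.013,-0.033,0,0,0,0],[0.03,-0.015,-0.039,0,0,0,0],[0.03,-0.015,-0.039,0,0,0,0],[0.03,-0.015,-0.039,0,0,0,0],[0.03,-0.015,-0.039,0,0,0,0],[0.03,-0.015,-0.039,0,0,0,0],[0.03,-0.015,-0.039,0,0,0,0],[0.03,-0.015,-0.039,0,0,0,0],[0.03,-0.015,-0.039,0,0,0,0],[0.03,-0.012,-0.03,0,0,0,0],[0.03,-0.006,-0.017,0,0,0,0]]' 20; python3 -c "
from h import *
print(plan(.4675,-.2073))
im,d=ctrl.get_image('scene');P=cloud('scene',d);im=im
m=(mask(im,'violet')>0)&(P[...,2]>.12);q=P[m]
z=np.percentile(q[:,2],97);print('lid z',z);t=q[q[:,2]>z-.004];print(len(t),(t.min(0)+t.max(0))/2,t.mean(0))
cv2.imwrite('pics/f.png',im)"
```

```text
time: 7.75
position: [0.4453, 0.2315, 0.1294]
tool_rot: [0.494, 3.1, 0.004]
ft_force: [-0.4, -0.1, -1.6]
grip_width: 0.495
grip_force: 20.0
time: 9.25
position: [0.4647, -0.211, 0.126]
tool_rot: [-0.5, -3.099, 0.001]
ft_force: [0.1, 0.9, -2.0]
grip_width: 0.499
grip_force: 20.0
[-1.5  4.4 -0. ]
lid z 0.20418291175974906
180 [ 0.83306689 -0.22077532  0.39681456] [ 0.47743823 -0.21253356  0.20721406]
```

View pics/f.png

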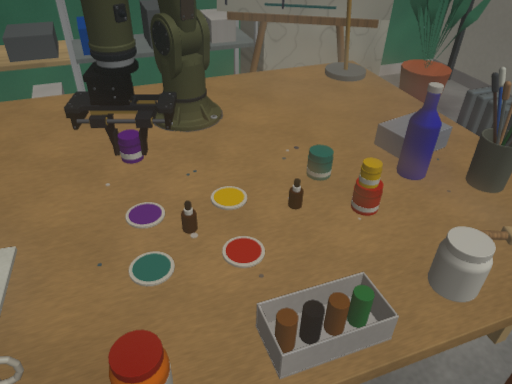

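The violet pot hangs upright at (131,147), with the gripper over the violet tile at (145,214). The teal tub still stands at (320,163), and both inks are untouched. Lowering now.

```bash
python3 -m handwheel '[[0.03,-0.0015,0.0045,0.01,0,0,0],[0.03,0,0,0.025,0,0,0],[0.03,0,0,0.025,0,0,0],[0.03,0,0,0.025,0,0,0],[0.03,0,0,0.025,0,0,0],[0.03,0,0,0.015,0,0,0],[0.03,0,0,0.008,0,0,0],[0.03,0,0,0.004,0,0,0],[0.03,0,0,0,0,0,0]]' 20; python3 -c "
from h import *
print(plan(.4675,-.2073,-.0167))
im,d=ctrl.get_image('scene');P=cloud('scene',d)
m=(mask(im,'violet')>0)&(P[...,2]>.05)&(P[...,2]<.09)&(abs(P[...,0]-.467)<.06);q=P[m]
z=np.percentile(q[:,2],95);print('lid z',z);t=q[abs(q[:,2]-z)<.004];print(len(t),(t.min(0)+t.max(0))/2)"
```

```text
time: 10.42
position: [0.4703, -0.204, -0.0096]
tool_rot: [0.494, 3.102, 0.0]
ft_force: [-0.9, 0.7, -0.5]
grip_width: 0.5
grip_force: 20.0
[ 1.7 -4.   7.1]
lid z 0.06892287555182441
170 [ 0.47258673 -0.2045964   0.06788361]
```

```bash
python3 -m handwheel '[[0.03,0.0024,-0.004,0.002,0,0,0],[0.03,0,0,0.003,0,0,0],[0.03,0,0,0,0,0,0]]' 20;  python3 -m handwheel '[[0.03,0,0,0.001,0,0,0],[0.03,0,0,0,0,0,0]]' 20;  python3 -m handwheel '[[0.03,0,0,0.001,0,0,0],[0.03,0,0,0,0,0,0]]' 20
```

```text
time: 10.85
position: [0.4662, -0.207, -0.0151]
tool_rot: [-0.494, -3.102, -0.0]
ft_force: [-0.4, -0.1, -2.1]
grip_width: 0.504
grip_force: 20.0
time: 11.1
position: [0.4664, -0.207, -0.016]
tool_rot: [-0.494, -3.103, -0.0]
ft_force: [0.2, 0.8, -1.3]
grip_width: 0.501
grip_force: 20.0
time: 11.35
position: [0.4666, -0.2071, -0.0167]
tool_rot: [0.494, 3.102, 0.0]
ft_force: [-0.5, 1.2, 1.2]
grip_width: 0.499
grip_force: 20.0
```

```bash
python3 -c "
from h import *
print(plan(.4675,-.2073,-.0167))
im,d=ctrl.get_image('scene');P=cloud('scene',d)
m=(mask(im,'violet')>0)&(P[...,2]>.05)&(P[...,2]<.09)&(abs(P[...,0]-.467)<.06);q=P[m]
z=np.percentile(q[:,2],95);print('lid z',z);t=q[abs(q[:,2]-z)<.004];print(len(t),(t.min(0)+t.max(0))/2)"
```

```text
[-0.9  0.1 -0. ]
lid z 0.061911112139701165
164 [ 0.47003728 -0.20861452  0.06055876]
```

```bash
python3 -m handwheel '[[0.03,0,0,0.001,0,0,0],[0.03,0,0,0,0,0,0]]' 20
```

```text
time: 11.65
position: [0.4666, -0.207, -0.0168]
tool_rot: [0.494, 3.103, 0.002]
ft_force: [-4.1, 1.3, 11.3]
grip_width: 0.504
grip_force: 20.0
```

Contact shows as 11 N upward. I'll release and retreat.

```bash
python3 -m handwheel '[[0.087,0,0,-0.001,0,0,0],[0.087,0,0,0,0,0,0],[0.087,0,0,0,0,0,0],[0.087,0,0,0,0,0,0],[0.087,0,0,0,0,0,0],[0.087,0,0,-0.02,0,0,0],[0.087,0,0,-0.03,0,0,0],[0.087,0,0,-0.04,0,0,0],[0.087,0,0,-0.04,0,0,0],[0.087,0,0,-0.02,0,0,0],[0.087,0,0,-0.01,0,0,0],[0.087,0,0,0,0,0,0]]' 20;python3 -c "
from h import *
print(plan(.605,.2645,.145))
im,d=ctrl.get_image('scene');P=cloud('scene',d)
m=(mask(im,'violet')>0)&(abs(P[...,2]-.06)<.006)&(abs(P[...,0]-.467)<.06)
print(planar('scene',m.astype(np.uint8)*255,.06))"
```

```text
time: 13.15
position: [0.4665, -0.207, 0.1431]
tool_rot: [0.494, 3.102, 0.0]
ft_force: [0.4, -1.0, -0.3]
grip_width: 0.999
grip_force: 0.0
[ 14.8 491.2  -1.8]
[([469.1, -207.3], [35.0, 38.1], [141.0, 194.0])]
```

```bash
python3 -m handwheel '[[0.087,0,0.025,0,0,0,0],[0.087,0,0.04,0,0,0,0],[0.087,0.002,0.045,0,0,0,0],[0.087,0.002,0.045,0,0,0,0],[0.087,0.002,0.045,0,0,0,0],[0.087,0.002,0.045,0,0,0,0],[0.087,0.002,0.045,0,0,0,0],[0.087,0.002,0.045,0,0,0,0],[0.087,0.002,0.045,0,0,0,0],[0.087,0.001,0.045,0,0,0,0],[0.087,0,0.04,0,0,0,0],[0.087,0,0.026,0,0,0,0]]' 20;python3 -m handwheel '[[0.087,0,0,0,0,0,0],[0.087,0,0,0,0,0,0]]' 20; python3 -c "
from h import *
print(plan(.605,.2645,.047))"
```

```text
time: 14.7
position: [0.6037, 0.2666, 0.1406]
tool_rot: [-0.49, -3.1, 0.002]
ft_force: [0.4, 0.5, -0.3]
grip_width: 0.997
grip_force: 0.0
time: 14.95
position: [0.6042, 0.2624, 0.1418]
tool_rot: [-0.496, -3.101, 0.004]
ft_force: [-0.1, -0.2, 0.0]
grip_width: 0.998
grip_force: 0.0
[-0.2  2.5 94.8]
```

```bash
python3 -m handwheel '[[0.087,0,0.002,0.02,0,0,0],[0.087,0,0,0.02,0,0,0],[0.087,0,0,0.02,0,0,0],[0.087,0,0,0.02,0,0,0],[0.087,0,0,0.01,0,0,0],[0.087,0,0,0.005,0,0,0],[0.087,0,0,0,0,0,0]]' 20; python3 - <<'E'
from h import *
print(plan(.605,.2645,.047))
im,d=ctrl.get_image("scene")
cv2.imwrite("pics/g.png",cv2.resize(im[90:230,290:450],None,fx=4,fy=4,interpolation=cv2.INTER_NEAREST))
E
```

```text
time: 15.82
position: [0.6054, 0.2663, 0.0482]
tool_rot: [0.494, 3.102, 0.0]
ft_force: [0.3, -0.7, 0.5]
grip_width: 0.998
grip_force: 0.0
[-0.1 -1.8  1.2]
```

View pics/g.png

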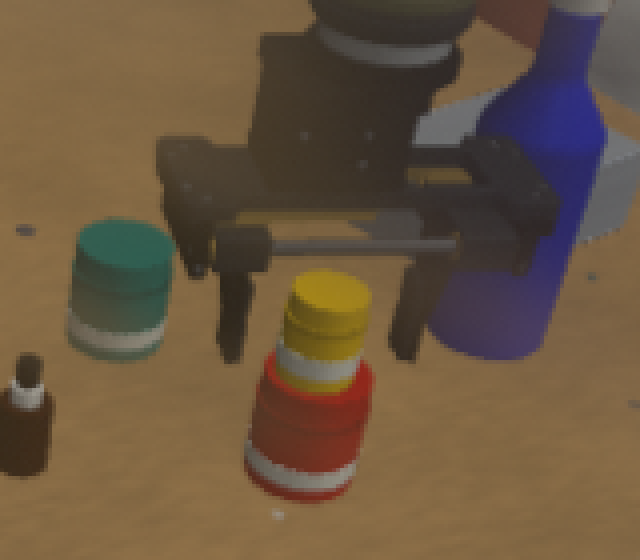

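The fingers straddle the yellow pot at crop (232,350) and (405,350), with the pot roughly centred at (325,330). I'll grip and lift.

```bash
python3 -m handwheel '[[0.03,0,0,0.001,0,0,0],[0.03,0,0,0,0,0,0],[0.03,0,0,0,0,0,0],[0.03,0,0,0,0,0,0],[0.03,0,0,0,0,0,0],[0.03,0,0,0,0,0,0],[0.03,0,0,0,0,0,0]]' 20; python3 -m handwheel '[[0.03,0,0,-0.005,0,0,0],[0.03,0,0,-0.015,0,0,0],[0.03,0,0,-0.025,0,0,0],[0.03,0,0,-0.025,0,0,0],[0.03,0,0,-0.01,0,0,0],[0.03,0,0,0,0,0,0]]' 20; python3 -c "
from h import *
print(plan(.4685,-.013))"
```

```text
time: 16.75
position: [0.6053, 0.2664, 0.0472]
tool_rot: [0.494, 3.102, 0.0]
ft_force: [0.2, 0.2, -1.2]
grip_width: 0.499
grip_force: 20.0
time: 17.5
position: [0.6058, 0.2664, 0.1281]
tool_rot: [0.494, 3.101, 0.002]
ft_force: [-0.2, 0.6, -1.5]
grip_width: 0.504
grip_force: 20.0
[  43.7 -308.2   -0.5]
```

```bash
python3 -m handwheel '[[0.03,0.004,-0.02,0,0,0,0],[0.03,0.004,-0.034,0,0,0,0],[0.03,0.005,-0.035,0,0,0,0],[0.03,0.005,-0.035,0,0,0,0],[0.03,0.005,-0.035,0,0,0,0],[0.03,0.005,-0.035,0,0,0,0],[0.03,0.004,-0.035,0,0,0,0],[0.03,0.004,-0.035,0,0,0,0],[0.03,0.004,-0.028,0,0,0,0],[0.03,0.004,-0.016,0,0,0,0],[0.03,0,0,0,0,0,0],[0.03,0,0,0,0,0,0]]' 20; python3 -c "
from h import *
print(plan(.4685,-.013,-.0168))
im,d=ctrl.get_image('scene');P=cloud('scene',d)
m=(mask(im,'yellow')>0)&(abs(P[...,2]-.204)<.012)
print(planar('scene',m.astype(np.uint8)*255,.204))"
```

```text
time: 19.0
position: [0.4682, -0.0116, 0.1271]
tool_rot: [0.491, 3.102, 0.001]
ft_force: [0.3, -0.5, -0.9]
grip_width: 0.503
grip_force: 20.0
[ -0.6  -1.3 143.9]
[([478.8, -15.1], [41.3, 62.7], [227.0, 122.0])]
```

```bash
python3 -m handwheel '[[0.03,-0.0006,-0.0013,0.01,0,0,0],[0.03,0,0,0.025,0,0,0],[0.03,0,0,0.025,0,0,0],[0.03,0,0,0.025,0,0,0],[0.03,0,0,0.025,0,0,0],[0.03,0,0,0.015,0,0,0],[0.03,0,0,0.01,0,0,0],[0.03,0,0,0.005,0,0,0],[0.03,0,0,0,0,0,0],[0.03,0,0,0,0,0,0]]' 20; python3 -c "
from h import *
print(plan(.4685,-.013,-.0168))
im,d=ctrl.get_image('scene');P=cloud('scene',d)
m=(mask(im,'yellow')>0)&(abs(P[...,2]-.063)<.006)
print(planar('scene',m.astype(np.uint8)*255,.063))"
```

```text
time: 20.3
position: [0.4686, -0.0142, -0.0123]
tool_rot: [0.494, 3.101, 0.001]
ft_force: [-0.2, -0.1, -0.9]
grip_width: 0.495
grip_force: 20.0
[0.5 1.1 4.5]
[([471.7, -15.4], [41.1, 49.9], [227.0, 177.0])]
```

```bash
python3 -m handwheel '[[0.03,0,0.0015,0.003,0,0,0],[0.03,0,0,0.001,0,0,0],[0.03,0,0,0,0,0,0]]' 20;  python3 -m handwheel '[[0.03,0,0,0.001,0,0,0],[0.03,0,0,0,0,0,0]]' 20
```

```text
time: 20.72
position: [0.4685, -0.0128, -0.0169]
tool_rot: [0.494, 3.102, 0.0]
ft_force: [-0.3, 0.2, -0.6]
grip_width: 0.498
grip_force: 20.0
time: 20.98
position: [0.4685, -0.0127, -0.017]
tool_rot: [-0.494, -3.102, -0.001]
ft_force: [-4.6, 0.3, 10.0]
grip_width: 0.502
grip_force: 20.0
```

```bash
python3 -m handwheel '[[0.087,0,0,-0.001,0,0,0],[0.087,0,0,0,0,0,0],[0.087,0,0,0,0,0,0],[0.087,0,0,0,0,0,0],[0.087,0,0,0,0,0,0],[0.087,0,0,-0.02,0,0,0],[0.087,0,0,-0.03,0,0,0],[0.087,0,0,-0.04,0,0,0],[0.087,0,0,-0.03,0,0,0],[0.087,0,0,-0.01,0,0,0],[0.087,0,0,0,0,0,0]]' 30;python3 -c "
from h import *
for n in('top','scene'):
  im,d=ctrl.get_image(n);P=cloud(n,d)
  for c,z in (('yellow',.06),('violet',.06),('red',.07),('teal',.07)):
    m=(mask(im,c)>0)&(abs(P[...,2]-z)<.005);print(n,c,planar(n,m.astype(np.uint8)*255,z))
print(plan(.4437,.2325))"
```

```text
time: 22.35
position: [0.4685, -0.0128, 0.1129]
tool_rot: [0.494, 3.102, 0.001]
ft_force: [-1.2, 0.3, 0.3]
grip_width: 0.997
grip_force: 0.0
top yellow []
top violet [([464.8, -206.9], [37.7, 40.4], [348.0, 250.0])]
top red [([604.1, 269.3], [56.7, 58.4], [156.0, 158.0])]
top teal [([444.0, 233.6], [53.5, 56.2], [156.0, 227.0])]
scene yellow [([472.2, -14.7], [40.4, 44.4], [228.0, 178.0])]
scene violet [([468.9, -207.5], [34.5, 37.1], [141.0, 194.0])]
scene red [([609.2, 269.4], [57.5, 60.6], [369.0, 184.0])]
scene teal []
[ 9.870e+01  2.259e+02 -1.000e-01]
```

```bash
python3 -m handwheel '[[0.087,0.008,0.017,0,0,0,0],[0.087,0.012,0.03,0,0,0,0],[0.087,0.015,0.035,0,0,0,0],[0.087,0.015,0.035,0,0,0,0],[0.087,0.015,0.035,0,0,0,0],[0.087,0.014,0.035,0,0,0,0],[0.087,0.012,0.026,0,0,0,0],[0.087,0.006,0.014,0,0,0,0],[0.087,0,0,0,0,0,0],[0.087,0,0,0,0,0,0]]' 30;python3 -c "
from h import *
print(plan(.4455,.2335,-.013))"
```

```text
time: 23.7
position: [0.4469, 0.2314, 0.1127]
tool_rot: [-0.497, -3.102, 0.002]
ft_force: [1.0, -0.2, 1.1]
grip_width: 1.001
grip_force: 0.0
[  2.    1.7 125.7]
```

```bash
python3 -m handwheel '[[0.087,0.002,0.0017,0.015,0,0,0],[0.087,0,0,0.02,0,0,0],[0.087,0,0,0.015,0,0,0],[0.087,0,0,0.005,0,0,0],[0.087,0,0,0,0,0,0]]' 30; python3 - <<'E'
from h import *
print(plan(.4455,.2335,-.013))
im,d=ctrl.get_image("scene")
cv2.imwrite("pics/i.png",cv2.resize(im[90:210,250:400],None,fx=4,fy=4,interpolation=cv2.INTER_NEAREST))
E
```

```text
time: 24.32
position: [0.4452, 0.235, 0.0578]
tool_rot: [-0.494, -3.102, 0.001]
ft_force: [0.4, -0.2, 0.5]
grip_width: 1.003
grip_force: 0.0
[-0.7 -1.3 70.8]
```

View pics/i.png

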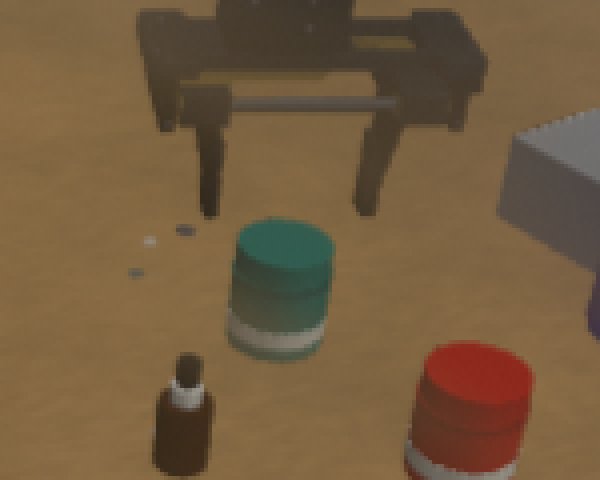

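The fingers are centred over the teal tub: tips at crop (210,210) and (366,210), lid at (285,243). Descending 70 mm and gripping.

```bash
python3 -m handwheel '[[0.087,-0.0005,-0.001,0.01,0,0,0],[0.087,0,0,0.015,0,0,0],[0.087,0,0,0.015,0,0,0],[0.087,0,0,0.015,0,0,0],[0.087,0,0,0.01,0,0,0],[0.087,0,0,0.005,0,0,0],[0.05,0,0,0,0,0,0],[0.05,0,0,0,0,0,0],[0.05,0,0,0,0,0,0],[0.05,0,0,0,0,0,0],[0.05,0,0,0,0,0,0],[0.05,0,0,0,0,0,0]]' 30; python3 -m handwheel '[[0.05,0,0,-0.005,0,0,0],[0.05,0,0,-0.015,0,0,0],[0.05,0,0,-0.025,0,0,0],[0.05,0,0,-0.025,0,0,0],[0.05,0,0,-0.025,0,0,0],[0.05,0,0,-0.01,0,0,0],[0.05,0,0,0,0,0,0]]' 30; python3 -c "
from h import *
print(plan(.632,-.2215))"
```

```text
time: 25.88
position: [0.446, 0.2348, -0.0114]
tool_rot: [0.494, 3.102, 0.002]
ft_force: [0.7, 1.8, 2.5]
grip_width: 0.708
grip_force: 30.0
time: 26.75
position: [0.4458, 0.2342, 0.0936]
tool_rot: [0.494, 3.102, 0.001]
ft_force: [-0.3, 0.4, -1.3]
grip_width: 0.708
grip_force: 30.0
[-3.186e+02 -3.753e+02 -2.000e-01]
```

```bash
python3 -m handwheel '[[0.05,-0.015,-0.018,0,0,0,0],[0.05,-0.026,-0.03,0,0,0,0],[0.05,-0.03,-0.0355,0,0,0,0],[0.05,-0.03,-0.0355,0,0,0,0],[0.05,-0.03,-0.0355,0,0,0,0],[0.05,-0.03,-0.0355,0,0,0,0],[0.05,-0.03,-0.0355,0,0,0,0],[0.05,-0.03,-0.0355,0,0,0,0],[0.05,-0.03,-0.0355,0,0,0,0],[0.05,-0.03,-0.0355,0,0,0,0],[0.05,-0.024,-0.028,0,0,0,0],[0.05,-0.014,-0.015,0,0,0,0]]' 30; python3 -m handwheel '[[0.05,0,0,0,0,0,0],[0.05,0,0,0,0,0,0]]'; python3 -c "
from h import *
print(plan(.632,-.2215,-.0054))"
```

```text
time: 28.25
position: [0.6311, -0.2241, 0.0911]
tool_rot: [-0.498, -3.099, 0.002]
ft_force: [-0.4, 0.5, -1.4]
grip_width: 0.705
grip_force: 30.0
time: 28.5
position: [0.6315, -0.2198, 0.0918]
tool_rot: [-0.492, -3.1, -0.002]
ft_force: [-0.4, 0.8, -2.6]
grip_width: 0.706
grip_force: 30.0
[-1.2 -1.5 97.2]
```

```bash
python3 -m handwheel '[[0.05,-0.001,-0.001,0.01,0,0,0],[0.05,0,0,0.02,0,0,0],[0.05,0,0,0.025,0,0,0],[0.05,0,0,0.02,0,0,0],[0.05,0,0,0.01,0,0,0],[0.05,0,0,0.006,0,0,0],[0.05,0,0,0,0,0,0],[0.05,0,0,0,0,0,0]]' 30; python3 -c "
from h import *
print(plan(.632,-.2215,-.0054))
im,d=ctrl.get_image('scene');P=cloud('scene',d)
print(np.round(im[264:270,150:154].mean((0,1))))
HUE['teal']=[(72,100)]
m=(mask(im,'teal')>0)&(P[...,0]>.58)&(P[...,2]>.05);print(m.sum(),np.percentile(P[m][:,2],95))
m&=P[...,2]>np.percentile(P[m][:,2],95)-.006
print(planar('scene',m.astype(np.uint8)*255,.083))"
```

```text
time: 29.5
position: [0.6336, -0.2229, 0.0029]
tool_rot: [0.494, 3.101, -0.0]
ft_force: [-0.2, -0.3, -1.7]
grip_width: 0.702
grip_force: 30.0
[2.  0.9 8.3]
[104. 115.  96.]
451 0.08598707831945368
[([641.9, -225.5], [37.2, 58.8], [144.0, 240.0])]
```

```bash
python3 -m handwheel '[[0.05,0.0017,0.001,0.003,0,0,0],[0.05,0,0,0.003,0,0,0],[0.05,0,0,0,0,0,0]]' 30;  python3 -m handwheel '[[0.05,0,0,0.001,0,0,0],[0.05,0,0,0,0,0,0]]' 30; python3 -m handwheel '[[0.05,0,0,0.001,0,0,0],[0.05,0,0,0,0,0,0]]' 30
```

```text
time: 29.92
position: [0.6313, -0.2209, -0.0043]
tool_rot: [-0.494, -3.102, -0.0]
ft_force: [-0.5, -0.1, -1.7]
grip_width: 0.704
grip_force: 30.0
time: 30.18
position: [0.6316, -0.2212, -0.005]
tool_rot: [-0.494, -3.102, -0.0]
ft_force: [0.5, 0.4, -2.4]
grip_width: 0.71
grip_force: 30.0
time: 30.42
position: [0.6317, -0.2212, -0.0053]
tool_rot: [0.494, 3.102, 0.0]
ft_force: [-1.7, 1.3, 3.3]
grip_width: 0.705
grip_force: 30.0
```

```bash
python3 -m handwheel '[[0.087,0,0,0,0,0,0],[0.087,0,0,0,0,0,0],[0.087,0,0,0,0,0,0],[0.087,0,0,0,0,0,0],[0.087,0,0,-0.015,0,0,0],[0.087,0,0,-0.03,0,0,0],[0.087,0,0,-0.04,0,0,0],[0.087,0,0,-0.03,0,0,0],[0.087,0,0,-0.01,0,0,0],[0.087,0,0,0,0,0,0]]' 30;python3 -c "
from h import *
print(plan(.606,.2695))"
```

```text
time: 31.68
position: [0.6318, -0.2213, 0.1197]
tool_rot: [0.494, 3.101, 0.0]
ft_force: [0.9, -0.0, -0.5]
grip_width: 0.997
grip_force: 0.0
[177.  458.5  -0. ]
```

```bash
python3 -m handwheel '[[0.087,0.008,0.02,0,0,0,0],[0.087,0.013,0.035,0,0,0,0],[0.087,0.017,0.0435,0,0,0,0],[0.087,0.017,0.0435,0,0,0,0],[0.087,0.017,0.0435,0,0,0,0],[0.087,0.017,0.0435,0,0,0,0],[0.087,0.017,0.0435,0,0,0,0],[0.087,0.017,0.0435,0,0,0,0],[0.087,0.017,0.0435,0,0,0,0],[0.087,0.017,0.0435,0,0,0,0],[0.087,0.013,0.035,0,0,0,0],[0.087,0.007,0.02,0,0,0,0]]' 30;python3 -m handwheel '[[0.087,0,0,0,0,0,0],[0.087,0,0,0,0,0,0]]'; python3 -c "
from h import *
print(plan(.606,.2695,-.012))"
```

```text
time: 33.17
position: [0.6029, 0.2732, 0.1173]
tool_rot: [-0.486, -3.101, 0.001]
ft_force: [-0.3, -0.4, 0.2]
grip_width: 1.002
grip_force: 0.0
time: 33.42
position: [0.6059, 0.2667, 0.1188]
tool_rot: [0.498, 3.102, -0.003]
ft_force: [0.2, -0.4, 0.1]
grip_width: 0.998
grip_force: 0.0
[  0.8   2.9 130.8]
```

```bash
python3 -m handwheel '[[0.087,0,0.002,0.015,0,0,0],[0.087,0,0,0.02,0,0,0],[0.087,0,0,0.015,0,0,0],[0.087,0,0,0.01,0,0,0],[0.087,0,0,0,0,0,0]]' 30; python3 - <<'E'
from h import *
print(plan(.606,.2695,-.012))
im,d=ctrl.get_image("scene");cv2.imwrite("pics/j.png",im)
E
```

```text
time: 34.05
position: [0.6055, 0.2707, 0.0578]
tool_rot: [-0.494, -3.101, 0.002]
ft_force: [0.1, 1.2, 0.6]
grip_width: 1.0
grip_force: 0.0
[-0.9 -0.9 69.8]
```

View pics/j.png

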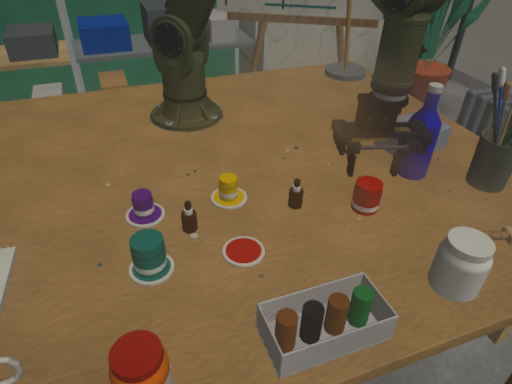

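Three containers stand on their tiles: violet (143,204), yellow (228,188) and teal (148,252). Both inks are in place, and the gripper straddles the red tub at (367,195). Descending and gripping.

```bash
python3 -m handwheel '[[0.087,-0.0005,-0.001,0.01,0,0,0],[0.087,0,0,0.015,0,0,0],[0.087,0,0,0.015,0,0,0],[0.087,0,0,0.015,0,0,0],[0.087,0,0,0.01,0,0,0],[0.087,0,0,0.004,0,0,0],[0.05,0,0,0,0,0,0],[0.05,0,0,0,0,0,0],[0.05,0,0,0,0,0,0],[0.05,0,0,0,0,0,0],[0.05,0,0,0,0,0,0],[0.05,0,0,0,0,0,0]]' 30; python3 -m handwheel '[[0.05,0,0,-0.005,0,0,0],[0.05,0,0,-0.015,0,0,0],[0.05,0,0,-0.025,0,0,0],[0.05,0,0,-0.025,0,0,0],[0.05,0,0,-0.025,0,0,0],[0.05,0,0,-0.01,0,0,0],[0.05,0,0,0,0,0,0]]' 30; python3 -c "
from h import *
print(plan(.6487,-.0415))"
```

```text
time: 35.6
position: [0.6068, 0.2705, -0.0093]
tool_rot: [0.493, 3.102, 0.002]
ft_force: [0.5, 1.8, 2.7]
grip_width: 0.711
grip_force: 30.0
time: 36.48
position: [0.6067, 0.27, 0.0958]
tool_rot: [0.494, 3.101, 0.001]
ft_force: [0.2, 0.8, -2.0]
grip_width: 0.705
grip_force: 30.0
[-1.366e+02 -2.831e+02 -2.000e-01]
```

```bash
python3 -m handwheel '[[0.05,-0.008,-0.017,0,0,0,0],[0.05,-0.014,-0.029,0,0,0,0],[0.05,-0.0155,-0.032,0,0,0,0],[0.05,-0.0155,-0.032,0,0,0,0],[0.05,-0.0155,-0.032,0,0,0,0],[0.05,-0.0155,-0.032,0,0,0,0],[0.05,-0.0155,-0.032,0,0,0,0],[0.05,-0.0155,-0.032,0,0,0,0],[0.05,-0.014,-0.029,0,0,0,0],[0.05,-0.008,-0.016,0,0,0,0],[0.05,0,0,0,0,0,0],[0.05,0,0,0,0,0,0]]' 30; python3 -c "
from h import *
print(plan(.6487,-.0415,-.0033))"
```

```text
time: 37.98
position: [0.6485, -0.0396, 0.0946]
tool_rot: [-0.491, -3.102, -0.002]
ft_force: [0.4, 0.4, -3.2]
grip_width: 0.706
grip_force: 30.0
[-0.9 -1.8 97.9]
```

```bash
python3 -m handwheel '[[0.05,-0.0005,-0.001,0.01,0,0,0],[0.05,0,0,0.02,0,0,0],[0.05,0,0,0.025,0,0,0],[0.05,0,0,0.02,0,0,0],[0.05,0,0,0.01,0,0,0],[0.05,0,0,0.007,0,0,0],[0.05,0,0,0,0,0,0],[0.05,0,0,0,0,0,0]]' 30; python3 -c "
from h import *
print(plan(.6487,-.0415,-.0033))"
```

```text
time: 38.98
position: [0.6496, -0.0428, 0.0039]
tool_rot: [0.494, 3.101, 0.0]
ft_force: [0.5, 0.5, -0.5]
grip_width: 0.708
grip_force: 30.0
[1.2 1.  7.2]
```

```bash
python3 -m handwheel '[[0.05,0.001,0.001,0.003,0,0,0],[0.05,0,0,0.002,0,0,0],[0.05,0,0,0,0,0,0]]' 30;  python3 -m handwheel '[[0.05,0,0,0.001,0,0,0],[0.05,0,0,0,0,0,0]]' 30; python3 -m handwheel '[[0.05,0,0,0.001,0,0,0],[0.05,0,0,0,0,0,0]]' 30; python3 -m handwheel '[[0.05,0,0,0.0005,0,0,0],[0.05,0,0,0,0,0,0]]' 30
```

```text
time: 39.35
position: [0.6481, -0.0413, -0.0021]
tool_rot: [-0.494, -3.102, -0.0]
ft_force: [-0.4, 0.1, -2.6]
grip_width: 0.708
grip_force: 30.0
time: 39.6
position: [0.6482, -0.0415, -0.003]
tool_rot: [-0.494, -3.102, -0.0]
ft_force: [0.3, 0.6, -1.6]
grip_width: 0.705
grip_force: 30.0
time: 39.85
position: [0.6484, -0.0415, -0.0033]
tool_rot: [0.494, 3.102, 0.001]
ft_force: [-1.9, 0.2, 2.9]
grip_width: 0.703
grip_force: 30.0
time: 40.1
position: [0.6484, -0.0415, -0.0033]
tool_rot: [0.494, 3.102, 0.001]
ft_force: [-3.8, 0.0, 6.3]
grip_width: 0.703
grip_force: 30.0
```

Contact at 6 N. I'll release, lift and back away for a clear view of the tiles.

```bash
python3 -m handwheel '[[0.087,0,0,0,0,0,0],[0.087,0,0,0,0,0,0],[0.087,0,0,0,0,0,0],[0.087,0,0,0,0,0,0],[0.087,0,0,-0.015,0,0,0],[0.087,0,0,-0.03,0,0,0],[0.087,0,0,-0.05,0,0,0],[0.087,0,0,-0.05,0,0,0],[0.087,0,0,-0.02,0,0,0]]' 30; python3 -m handwheel '[[0.087,0.01,0.02,0,0,0,0],[0.087,0.01,0.04,0,0,0,0],[0.087,0.01,0.04,0,0,0,0],[0.087,0.01,0.04,0,0,0,0],[0.087,0.01,0.04,0,0,0,0],[0.087,0.01,0.04,0,0,0,0],[0.087,0.01,0.04,0,0,0,0],[0.087,0.01,0.03,0,0,0,0],[0.087,0.01,0.02,0,0,0,0],[0.087,0,0,0,0,0,0],[0.087,0,0,0,0,0,0]]' 30; python3 - <<'E'
from h import *
T={"yellow":(.06,467.7,-13.3),"violet":(.06,466.3,-207.6),"red":(.076,648,-42),"teal":(.076,631.3,-221.9)}
for n in("top","scene"):
    im,d=ctrl.get_image(n);P=cloud(n,d);cv2.imwrite(f"pics/end_{n}.png",im)
    for c,(z,x,y) in T.items():
        m=(mask(im,c)>0)&(abs(P[...,2]-z)<.006);print(n,c,T[c][1:],planar(n,m.astype(np.uint8)*255,z))
E
```

```text
time: 41.22
position: [0.6502, -0.042, 0.1654]
tool_rot: [0.494, 3.096, 0.002]
ft_force: [0.4, -0.1, 0.1]
grip_width: 1.003
grip_force: 0.0
time: 42.6
position: [0.6594, 0.2788, 0.1607]
tool_rot: [0.497, 3.101, -0.002]
ft_force: [-0.2, -0.3, -0.1]
grip_width: 0.997
grip_force: 0.0
top yellow (467.7, -13.3) [([467.2, -14.9], [39.5, 39.5], [265.0, 235.0])]
top violet (466.3, -207.6) [([464.8, -206.8], [37.9, 40.4], [348.0, 250.0])]
top red (648, -42) [([644.7, -42.8], [56.2, 57.7], [289.0, 162.0])]
top teal (631.3, -221.9) [([627.0, -220.9], [53.8, 56.0], [364.0, 181.0])]
scene yellow (467.7, -13.3) [([472.7, -14.7], [40.7, 45.2], [228.0, 178.0])]
scene violet (466.3, -207.6) [([468.9, -207.6], [34.9, 37.2], [141.0, 194.0])]
scene red (648, -42) [([650.4, -42.9], [58.0, 62.7], [242.0, 224.0])]
scene teal (631.3, -221.9) [([643.0, -215.5], [25.0, 41.8], [150.0, 242.0])]
```

View pics/end_top.png

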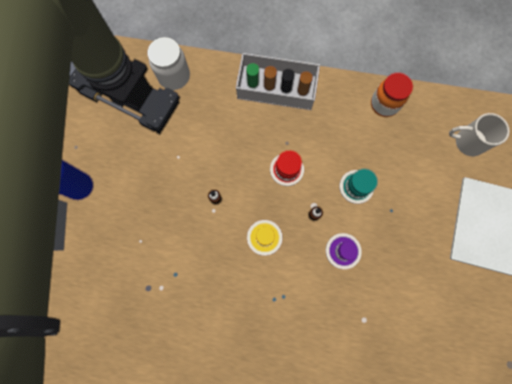

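View pics/end_scene.png

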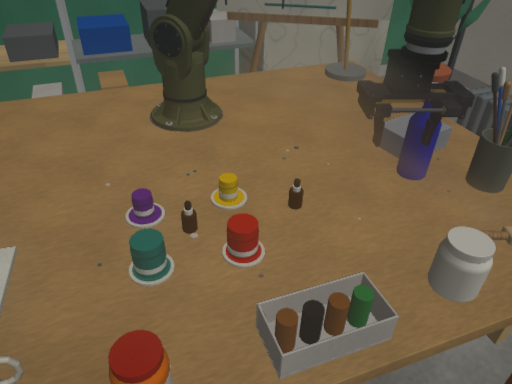

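Both views show all four containers upright on their own tiles: top red (289,163), teal (361,182), yellow (265,236) and violet (344,250). Top-view lid and tile centres agree to within about 5 mm. The inks at (215,197) and (316,213) have not moved, and the gripper touches nothing, so I'm handing in.

```bash
python3 -c "
from bench import ctrl
print(ctrl.close_job())"
```

```text
the job is handed in; nothing more can be done
None
```

The job is handed in: all four paints stand upright on their own colour's tiles, centred to about 5 mm by the camera check, and both ink bottles are where they were; the hand-in returned no verdict.

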